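Check a cast bracket and hold it to the grinder through the guard window

ROBOT

A 6-joint arm with a two-finger parallel gripper is mounted at the origin on the work surface. World frame = base frame: x ahead of the robot, y to its left, z up, the work surface at z = 0. Lengths are in m, angles in rad, forces in N, time in s.
With the tool pointing down it reaches from about 0.3 to 0.875 m from the base axis. Payload 4.2 kg.
Tool frame: the origin (TCP) lies at the very end of the fingers, on their centre line; the grasp point (between the pads) lies manip.pinch_z behind it (manip.pinch_z is the distance from the TCP to the grasp point, in m); z points along the fingers, y is the direction in which the jaws open and shut (so a half turn about z gives the same grasp; the last joint's range is limited). The gripper opens to 85 mm and grips with 20 to 120 N. Pads are 22 mm wide; open, the fingers measure 114 mm over their backs; the gripper's body (76 mm by 85 mm) begins 54 mm behind the grasp point. The pads swing forward as they close: fully open they stand 13 mm farther back than shut.
Start: joints at [-1.186, 0.32, 1.565, -0, 1.257, -0.02], TCP at [0.226, -0.529, 0.231] pointing down, gripper open.
Joint ranges: [-3.11, 3.11], [-0.84, 2.01], [0.21, 2.61], [-1.34, 4.49], [0.05, 2.63], [-2.56, 2.56]. Speed limits (rad/s): [2.57, 2.57, 3.14, 3.14, 3.14, 3.14].

INTERFACE

Orientations are given as a unit quaternion [x, y, z, w].
In Python, from workcell import manip, move_gripper, sensors, snapshot, calibration gives the robot as it stands. The module is installed in compiled form; this text tells all that it offers. Calls block until the motion is done:
- manip.move_pose(position, orientation): joint-space move of the TCP to a pose.
- manip.move_l(position, rate=0.15, attitude=None): straight line of the TCP; attitude=None keeps the orientation; rate is the mean speed in m/s.
- manip.movej(angles): joint-space move.
- move_gripper(opening): finger opening in m; the grip force is fixed at half the most; returns when the fingers have stopped.
- manip.wait(seconds).
- manip.solve_ik(position, orientation): joint angles nearest the present ones, or None.
- sensors.read_state(): the state.
- snapshot(name): name is "scene" or "top" or "wrist"; returns the picture (384x512x3 uint8, red, green, blue); there is no depth.
- calibration(name): a dict with "fx", "fy", "cx", "cy" (pixels), "dist_coeffs" ([k1, k2, p1, p2, k3] as OpenCV has them; the pictures are not rectified), "pose" (4x4, takes a point from camera to world coordinates). Camera axes: x right, y down, z forward; pixel columns grow to the right and rows downward; lengths in m; the calibration is good to about 2 mm. A picture is of the moment at which its call begins: read the wrist's pose just before it. calibration takes no time and is no camera call; for the wrist camera it gives the pose at the moment of the call.
A pose or a line that the arm cannot do raises manip.IKError and nothing moves.
- manip.close_job(): hands the job in, once; it reports no verdict.
The state is a dict: "clock": time; "joints": joint angles; "dq": joint speeds; "effort": joint torques, N m; "tcp_pos": TCP position; "eef_rot": TCP orientation; "contact_force": force on the tool from outside, world axes, zero at the start; "wrist_torque": the same for the moment, N m; "finger_gap": finger opening in m.
Only numpy, scipy, OpenCV 4.12 (cv2) and the standard library are available. Lean on these libraries where they do the work, as an engineer would, in place of code of your own. Each camera call takes 0.05 s, during which the arm holds its last target. There are 200 camera calls.

TASK

Lay the red-handled straightedge flat on the bench and flush along the open front face of the bracket's foot to check it, and leave the straightedge lying on the bench. Then take the bracket by its eye, pass its foot straight down through the yellow-rimmed window of the grinder guard and hold it gently on the sprung wheel, pushed down about half of its 10 mm travel and never to the stop; finish while still holding it there. Leave the bottle, wrench and tape roll alone.

Things in the scene. Friction and masses are not known exactly. Their poses are not given: they have to be found in the camera images.
- straightedge: Flat aluminium straightedge lying on the bench, 30 mm (x) by 140 mm (y) by 10 mm high, 140 g; both long edges straight. A red grip block stands on it, centred across its width, 45 mm from the middle towards +y: 14 mm (x) by 30 mm (y), from 10 to 50 mm above the underside. Origin: centre of the bar's underside.
- bracket: Cast aluminium bracket, about 200 g, 96 mm high, upright on the bench in the holder. Foot: plate 12 mm thick (x) by 50 mm wide (y), 0 to 54 mm above the origin. On top a round eye, 42 mm diameter, 24 mm thick (x), centred 75 mm above the origin. Origin: centre of the foot's underside, z up. Its -x face is the open front face, facing out of the holder.
- holder: Fixed wooden holder, 45 mm high, open in front (-x) and on top. Back wall 7 to 27 mm behind the origin (+x), 90 mm wide (y); end blocks at y = 26.5 to 44.5 mm either side, x = -5 to 7 mm. Origin on the bench, at the middle of the bracket's foot (1 mm free behind, 1.5 mm at the ends), axes as the bracket's.
- window (a point): Centre of the yellow-rimmed window in the grinder's blue guard, on the plate's top face, 156 mm above the bench. A through slot 16 mm (x) by 54 mm (y), 2 mm larger than the bracket's foot on each side; plate 6 mm thick, 140 by 140 mm; x, y along the slot's sides, z up. The grinder is fixed; its motor lies beyond the guard towards -y, top 155 mm above the bench.
- crown (a point): Top of the brown grinding wheel (110 mm diameter, 60 mm wide along y, axle along y), straight below the window: 26 mm below the guard's top face (130 mm above the bench) when not pressed. It moves down with the wheel.
- wheel (a joint): How far the sprung wheel is pushed down, in m: 0 at rest, 0.010 at the stop. It starts to move at about 2 N and needs about 1 N more for each mm (7 N at half travel). The wheel does not turn.
- bottle: Bystander: clear water bottle with green cap and label, 64 mm diameter, 210 mm high, standing. Origin: centre of its base.
- wrench: Bystander: steel wrench 170 mm long, lying on the bench. Origin at the middle of its underside.
- tape: Bystander: yellow roll of tape lying flat, 90 mm diameter, 30 mm high. Origin: centre of its underside.
Mind the look-alikes: they are no part of the job. Leave any turquoise look-alike of the straightedge alone.

How it is judged:
By the outcome, as a careful person would: the job done as asked, in the order asked, and still so for the second after the job is handed in, while the arm keeps its last pose, push and grip.
It also fails if it takes over 53 s, if anything falls off the work surface, if the arm or the gripper's body presses on something with over 40 N, if the wrist force passes 120 N, or if a joint passes its speed limit or range.

## Working session

There is one attempt and no reset: what is moved stays moved. The work goes in short steps, each a Python script; the robot and the scene stay as the last script left them, time stands still between calls to the robot, and variables do not carry over. Pictures are saved under pics/ and viewed, about 8 in all and at most 12, crops included, and the job is handed in when it is done.

```bash
mkdir -p pics; python3 - <<'E'
from workcell import manip, sensors, snapshot, calibration
import cv2, numpy as np
print(manip.pinch_z, sensors.read_state())
for n in("scene","top"):
    im=snapshot(n); cv2.imwrite(f"pics/{n}0.png",im[:,:,::-1]); c=calibration(n); print(n,{k:np.round(v,3).tolist() for k,v in c.items()})
a=[cv2.imread(f"pics/{n}0.png") for n in("scene","top")]
for n,i in zip("st",a): cv2.imwrite(f"pics/{n}0b.png",cv2.resize(i,(800,600)))
E
```

```text
0.0187 {'clock': 0.0, 'joints': array([-1.18601633e+00,  3.20314253e-01,  1.56569888e+00,  1.03578706e-06,
        1.25740644e+00, -2.00157894e-02]), 'dq': array([-0.00091557,  0.00054173,  0.00037504,  0.00129622, -0.00188887,
        0.00102241]), 'effort': array([-8.31363541e-04, -4.15526998e+01, -2.34161407e+01, -1.44379319e-04,
        8.05802993e-03,  1.61188251e-05]), 'tcp_pos': array([ 0.22626234, -0.52808099,  0.23046172]), 'eef_rot': array([ 9.79586997e-01,  2.01018611e-01, -1.65191591e-04, -8.98395053e-04]), 'contact_force': array([-0.16368314,  0.23098552,  0.23522465]), 'wrist_torque': array([-0.03136594, -0.00425742, -0.053447  ]), 'finger_gap': 0.08550495413932403}
scene {'fx': 389.309, 'fy': 389.309, 'cx': 250.792, 'cy': 185.386, 'dist_coeffs': [-0.071, 0.0, 0.0, 0.0, 0.0], 'pose': [[-0.447, 0.669, -0.594, 1.121], [0.895, 0.326, -0.306, 0.439], [-0.011, -0.668, -0.744, 0.824], [0.0, 0.0, 0.0, 1.0]]}
top {'fx': 445.025, 'fy': 445.025, 'cx': 262.633, 'cy': 182.11, 'dist_coeffs': [-0.124, 0.0, 0.0, 0.0, 0.0], 'pose': [[-0.029, -0.996, 0.089, 0.483], [-1.0, 0.029, -0.003, 0.154], [-0.0, -0.089, -0.996, 1.215], [0.0, 0.0, 0.0, 1.0]]}
```

View pics/s0b.png

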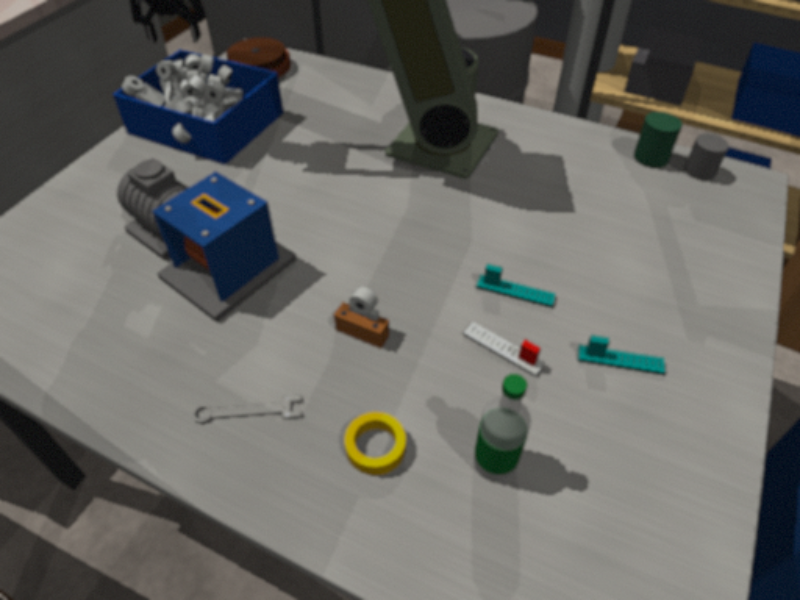

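View pics/t0b.png

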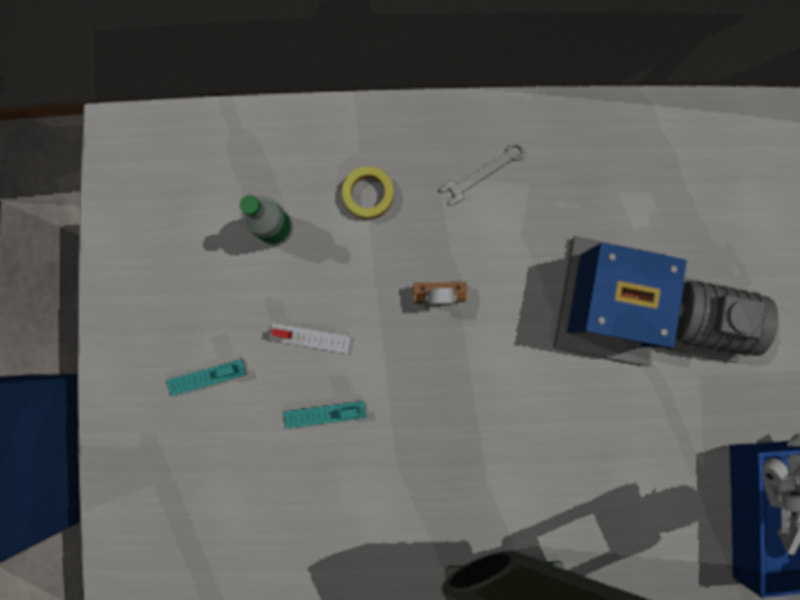

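The scene picture shows the straightedge with the red block near (505,348), the bracket in its holder near (362,315) and the window at (210,207). In the top picture the straightedge is at (310,338), the bracket at (440,293) and the window at (637,294). Two turquoise look-alikes lie nearby. Next I'll measure by colour.

```bash
cat > h.py <<'E'
from workcell import manip, move_gripper, sensors, snapshot, calibration
import cv2, numpy as np
from scipy.spatial.transform import Rotation as R
def rays(c,px):
    K=np.array([[c["fx"],0,c["cx"]],[0,c["fy"],c["cy"]],[0,0,1]])
    n=cv2.undistortPoints(np.float64(px).reshape(-1,1,2),K,np.float64(c["dist_coeffs"])).reshape(-1,2)
    T=np.array(c["pose"]); return T[:3,3],np.c_[n,np.ones(len(n))]@T[:3,:3].T
def plane(c,px,z):
    o,d=rays(c,px); return (o+d*((z-o[2])/d[:,2])[:,None])[:,:2]
def shot(n,name):
    c=calibration(n); im=snapshot(n); cv2.imwrite(f"pics/{name}.png",im[:,:,::-1]); return c,im
def mask(im,lo,hi):
    return cv2.inRange(cv2.cvtColor(np.ascontiguousarray(im),cv2.COLOR_RGB2HSV),lo,hi)
def blobs(m,amin=30):
    return sorted([k for k in cv2.findContours(m,cv2.RETR_EXTERNAL,cv2.CHAIN_APPROX_NONE)[0] if cv2.contourArea(k)>=amin],key=cv2.contourArea)[::-1]
def rect(c,k,z):
    """min-area rectangle in world: centre, long side, short side, long-axis angle (rad, in (-pi/2,pi/2])"""
    w=plane(c,k.reshape(-1,2),z)
    (x,y),(a,b),t=cv2.minAreaRect((w*1000).astype(np.float32)); t=np.radians(t)
    if b>a: a,b,t=b,a,t+np.pi/2
    return np.array([x,y])/1000,a,b,(t+np.pi/2)%np.pi-np.pi/2
def quat(yaw):
    "tool down, jaw (tool y) axis along direction yaw+pi/2... returns tool x along yaw"
    return (R.from_euler('z',yaw)*R.from_euler('x',np.pi)).as_quat()
def st():
    s=sensors.read_state(); return s
def say(*a):
    s=st(); print(*a,'t%.2f'%s["clock"],np.round(s["tcp_pos"],4),'F',np.round(s["contact_force"],1),'gap %.4f'%s["finger_gap"])
E
python3 - <<'E'
from h import *
c=calibration("top"); im=cv2.imread("pics/top0.png")[:,:,::-1]
for nm,lo,hi,z in (("red",(0,150,80),(6,255,255),.05),("yel",(12,120,120),(28,255,255),.156),("wood",(7,90,50),(16,255,200),.045)):
    for k in blobs(mask(im,lo,hi),15)[:4]:
        print(nm,cv2.boundingRect(k),[np.round(v,4) for v in rect(c,k,z)])
# bar: bright low sat in ROI
m=mask(im,(0,0,175),(180,40,255)); r=np.zeros_like(m); r[195:235,165:232]=m[195:235,165:232]
for k in blobs(r)[:2]: print("bar",cv2.boundingRect(k),[np.round(v,4) for v in rect(c,k,.01)])
r[:]=0; r[170:205,255:310]=m[170:205,255:310]
for k in blobs(r,10)[:2]: print("eye",cv2.boundingRect(k),[np.round(v,4) for v in rect(c,k,.085)])
s=st();print(R.from_quat(s["eef_rot"]).as_matrix().round(2))
cw=calibration("wrist");print({k:np.round(v,3).tolist() for k,v in cw.items()})
E
```

```text
red (174, 211, 12, 5) [array([0.5116, 0.3713]), np.float64(30.1844), np.float64(9.7573), np.float64(1.3496)]
yel (394, 181, 28, 16) [array([ 0.5529, -0.199 ]), np.float64(65.5229), np.float64(27.7715), np.float64(1.3481)]
yel (233, 107, 19, 31) [array([0.7284, 0.1949]), np.float64(75.8508), np.float64(37.777), np.float64(0.1645)]
wood (265, 181, 34, 12) [array([0.5746, 0.1014]), np.float64(87.1823), np.float64(29.1274), np.float64(1.5415)]
wood (398, 187, 18, 6) [array([ 0.5579, -0.233 ]), np.float64(48.033), np.float64(8.988), np.float64(1.347)]
[[ 0.92  0.39 -0.  ]
 [ 0.39 -0.92  0.  ]
 [ 0.   -0.   -1.  ]]
{'fx': 288.839, 'fy': 288.839, 'cx': 251.82, 'cy': 189.35, 'dist_coeffs': [-0.059, 0.0, 0.0, 0.0, 0.0], 'pose': [[0.394, -0.868, -0.303, 0.306], [-0.919, -0.373, -0.128, -0.495], [-0.002, 0.329, -0.944, 0.372], [0.0, 0.0, 0.0, 1.0]]}
```

```bash
python3 - <<'E'
from h import *
for nm,p,a in (("wW",[.553,-.199,.36],1.348),("wB",[.5636,.1014,.26],1.5415),("wS",[.5116,.3713,.21],1.35)):
    manip.move_pose(p,quat(a)); manip.wait(.3)
    c,im=shot("wrist",nm); say(nm); np.save(f"pics/{nm}.npy",c,allow_pickle=True)
ims=[cv2.imread(f"pics/{n}.png") for n in("wW","wB","wS")]
cv2.imwrite("pics/m1.png",np.vstack([np.hstack([cv2.resize(i,(400,300)) for i in ims[:2]]),np.hstack([cv2.resize(ims[2],(400,300)),np.zeros((300,400,3),np.uint8)])]))
E
```

```text
wW t2.21 [ 0.5528 -0.1994  0.3599] F [-0.4 -0.6  0.2] gap 0.0853
wB t3.77 [0.5638 0.1008 0.2602] F [-0.3  0.1  0.2] gap 0.0853
wS t5.20 [0.512  0.3706 0.2103] F [-1.1 -0.2  0.6] gap 0.0854
```

View pics/m1.png

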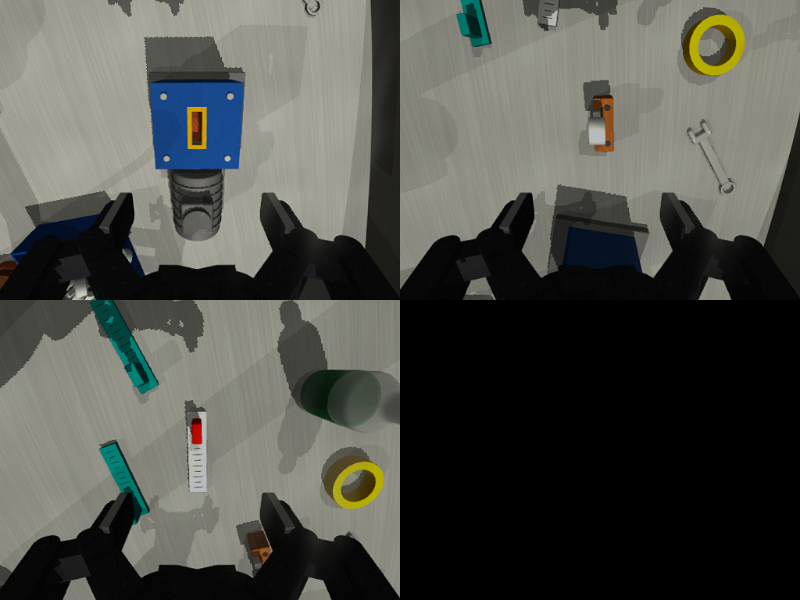

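Wrist views: the window is at about (197,127) in the top-left panel, the bracket eye at (597,127) in the top-right, and the red block at (196,431) with the white bar at (197,452) in the bottom-left. All are where the top camera put them. I'll measure from these views.

```bash
python3 - <<'E'
from h import *
L=lambda n:(np.load(f"pics/{n}.npy",allow_pickle=True).item(),cv2.imread(f"pics/{n}.png")[:,:,::-1])
c,im=L("wW")
for k in blobs(mask(im,(15,120,110),(32,255,255)),100)[:2]: print("rim",cv2.boundingRect(k),[np.round(v,4) for v in rect(c,k,.156)])
m=mask(im,(15,120,110),(32,255,255)); ks,hh=cv2.findContours(m,cv2.RETR_CCOMP,cv2.CHAIN_APPROX_NONE)
for k,q in zip(ks,hh[0]):
    if q[3]>=0 and cv2.contourArea(k)>50: print("hole",cv2.boundingRect(k),[np.round(v,4) for v in rect(c,k,.156)])
for k in blobs(mask(im,(105,120,60),(125,255,255)),3000)[:1]: print("plate",cv2.boundingRect(k),[np.round(v,4) for v in rect(c,k,.156)])
c,im=L("wS")
for k in blobs(mask(im,(0,170,150),(5,255,255)),30)[:2]: print("red",cv2.boundingRect(k),[np.round(v,4) for v in rect(c,k,.05)])
m=mask(im,(0,0,185),(180,35,255))|mask(im,(0,150,60),(6,255,255)); r=np.zeros_like(m); r[130:260,215:290]=m[130:260,215:290]; r=cv2.morphologyEx(r,cv2.MORPH_CLOSE,np.ones((7,7)))
for k in blobs(r)[:2]: print("bar",cv2.boundingRect(k),[np.round(v,4) for v in rect(c,k,.01)])
c,im=L("wB")
m=mask(im,(7,120,120),(16,255,255))
for k in blobs(m)[:3]: print("holder",cv2.boundingRect(k),[np.round(v,4) for v in rect(c,k,.045)])
a=im[90:210,200:310,::-1]; b=L("wS")[1][130:250,200:310,::-1]
cv2.imwrite("pics/m2.png",np.hstack([cv2.resize(x,None,fx=3.5,fy=3.5,interpolation=cv2.INTER_NEAREST) for x in(a,b)]))
E
```

```text
rim (239, 137, 26, 54) [array([ 0.553 , -0.2024]), np.float64(67.0623), np.float64(29.8548), np.float64(1.3472)]
hole (245, 142, 15, 45) [array([ 0.5535, -0.2028]), np.float64(55.8182), np.float64(17.2425), np.float64(1.3396)]
plate (192, 105, 120, 112) [array([ 0.5532, -0.2019]), np.float64(140.3769), np.float64(139.9421), np.float64(1.3475)]
red (246, 159, 12, 26) [array([0.5132, 0.3703]), np.float64(28.0846), np.float64(11.8267), np.float64(1.3545)]
bar (241, 143, 23, 103) [array([0.5042, 0.3266]), np.float64(137.5542), np.float64(27.368), np.float64(1.3615)]
holder (249, 126, 24, 68) [array([0.5766, 0.099 ]), np.float64(86.8763), np.float64(30.241), np.float64(1.5401)]
```

View pics/m2.png

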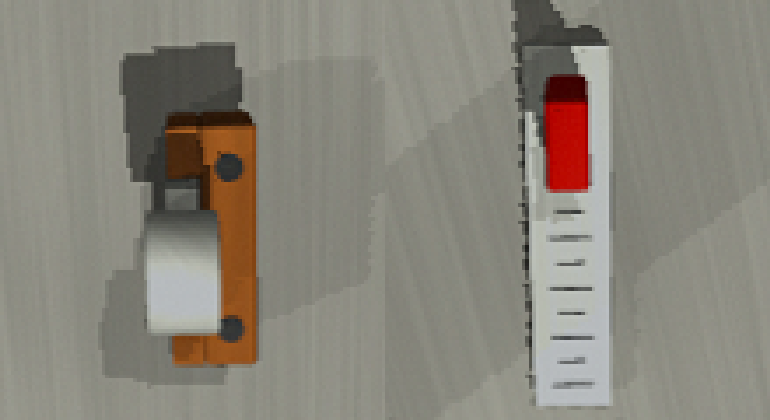

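```bash
cat >> h.py <<'E'
TH=-0.030; BO=np.array([.5656,.0993])   # bracket/holder origin, wrist-camera estimate
def B(x,y,z): return list(BO+R.from_euler('z',TH).as_matrix()[:2,:2]@[x,y])+[z]
QB=quat(TH+np.pi/2)
E
python3 - <<'E'
from h import *
# eye centre from the wrist view
c=np.load("pics/wB.npy",allow_pickle=True).item()
o,d=rays(c,[[252.4,150.3],[252.4,184.9]]); d/=np.linalg.norm(d,axis=1)[:,None]
b=d.sum(0); e=o+b*((.075-o[2])/b[2]); print("eye",e, "diam",2*np.linalg.norm(e-o)*np.sin(np.arccos(d[0]@d[1])/2)); print("eye x @.09",plane(c,[[252.4,167.5]],.09))
q=quat(1.357); p=[.5134,.3704]
manip.move_pose(p+[.10],q); manip.move_l(p+[.018],rate=.1); say("down")
move_gripper(0.0); say("grip")
manip.move_l(p+[.06],rate=.1); say("lift")
manip.move_pose(B(-75,67,60) if 0 else B(-.075,.067,.06),QB); say("near")
manip.move_l(B(-.036,.067,.06),rate=.1); manip.move_l(B(-.036,.067,.0195),rate=.06); manip.wait(.2); say("lowered")
c,im=shot("wrist","p1"); np.save("pics/p1.npy",c,allow_pickle=True); cv2.imwrite("pics/p1b.png",cv2.resize(im[:,:,::-1],(800,600)))
E
```

```text
eye [0.56586122 0.09821677 0.075     ] diam 0.040283235641976646
eye x @.09 [[0.565952   0.10238908]]
down t6.68 [0.5139 0.3708 0.0187] F [ 0.2  1.  -0.3] gap 0.0852
grip t7.33 [0.5136 0.3706 0.0182] F [-0.   0.5  1. ] gap 0.0128
lift t7.90 [0.5131 0.3702 0.0598] F [-0.   0.8 -1.9] gap 0.0136
near t8.72 [0.4933 0.1692 0.0599] F [-0.7  0.8 -1.7] gap 0.0132
lowered t10.29 [0.5319 0.1674 0.0198] F [-0.2 -0.2 -0.3] gap 0.0131
```

View pics/p1b.png

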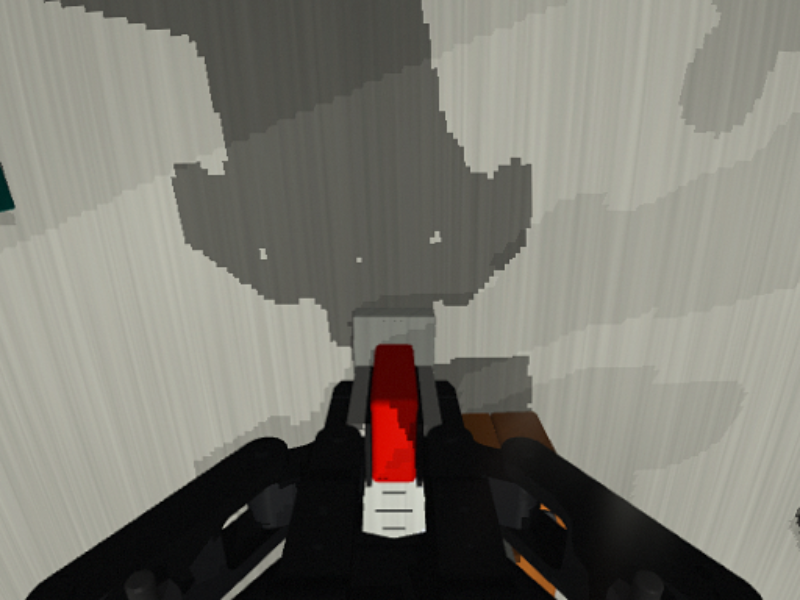

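The bar is held by the red block (395,410) and lies low beside the holder (510,430). Now slide it in until it touches.

```bash
python3 - <<'E'
from h import *
u=R.from_euler('z',TH).apply([1,0,0])
manip.move_l(B(-.036,.067,.0185),rate=.05)
manip.move_l(B(-.026,.067,.0185),rate=.04); manip.wait(.2)
f0=np.mean([st()["contact_force"]@u for _ in range(3)]); say("base")
x=-.026
while x<-.017:
    x+=.0007; manip.move_l(B(x,.067,.0185),rate=.02); manip.wait(.05)
    s=st(); f=s["contact_force"]@u-f0; print(round(x*1e3,1),round(f,2),'Tz',round(s["wrist_torque"][2],2))
    if f<-4: break
say("end")
c,im=shot("top","p2"); cv2.imwrite("pics/p2b.png",cv2.resize(im[140:240,190:323,::-1],(798,600),interpolation=cv2.INTER_CUBIC))
E
```

```text
base t11.19 [0.5414 0.167  0.0184] F [-0.4  0.6 -1.3] gap 0.0133
-25.3 -0.11 Tz -0.06
-24.6 0.78 Tz 0.1
-23.9 -0.3 Tz 0.02
-23.2 1.38 Tz -0.05
-22.5 -1.29 Tz -0.03
-21.8 -3.26 Tz -0.05
-21.1 -4.69 Tz -0.12
end t13.29 [0.5451 0.1669 0.0183] F [-5.   2.2  0.7] gap 0.0132
```

```bash
python3 - <<'E'
from h import *
move_gripper(.045); say("rel"); s=st(); p=s["tcp_pos"]
manip.move_l([p[0],p[1],.14],rate=.15)
manip.move_pose(B(-.02,.02,.26),QB); manip.wait(.3)
c,im=shot("wrist","p3"); np.save("pics/p3.npy",c,allow_pickle=True); say("above")
cv2.imwrite("pics/p3b.png",cv2.resize(im[70:220,180:330,::-1],(600,600),interpolation=cv2.INTER_NEAREST))
E
```

```text
rel t13.75 [0.5472 0.1669 0.0187] F [ 0.7 -0.4  0.3] gap 0.0452
above t15.64 [0.5459 0.1201 0.2589] F [0.5 0.4 0.3] gap 0.0449
```

View pics/p3b.png

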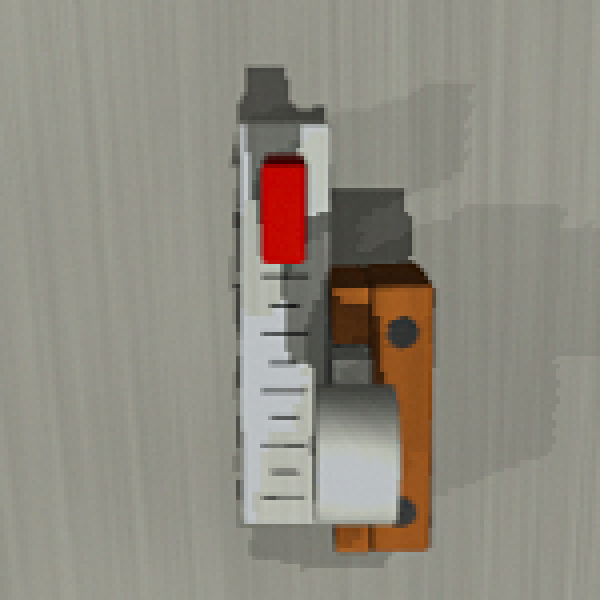

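The bar lies against the bracket face: its right edge at x≈329 meets the holder front at ≈332, and the gauge looks closed. I'll check the parallelism numerically.

```bash
python3 - <<'E'
from h import *
c=np.load("pics/p3.npy",allow_pickle=True).item(); im=cv2.imread("pics/p3.png").astype(float); hsv=cv2.cvtColor(im.astype(np.uint8),cv2.COLOR_BGR2HSV)
g=im.mean(2)
def edge(ch,rows,c0,c1,sgn):
    out=[]
    for r in rows:
        d=sgn*np.diff(ch[r,c0:c1]); i=int(np.argmax(d))
        if d[i]<8: continue
        w=np.clip(d[max(i-1,0):i+2],0,None); out.append([c0+max(i-1,0)+(w*np.arange(len(w))).sum()/w.sum()+.5,r])
    return np.array(out)
def fit(P,z):
    w=plane(c,P,z); k=np.polyfit(w[:,1],w[:,0],1); r=w[:,0]-np.polyval(k,w[:,1]); ok=abs(r)<.0012
    k=np.polyfit(w[ok,1],w[ok,0],1); xb=[(R.from_euler('z',-TH).apply([np.polyval(k,y)-BO[0],y-BO[1],0])[0]*1e3).round(2) for y in(.08,.1,.124)]
    return 'n',ok.sum(),'yaw',round(-np.arctan(k[0]),4),'bracket-frame x mm',xb
print("bar left",fit(edge(g,range(104,200),236,246,1),.01))
print("bar right lit",fit(edge(g,range(103,122),258,266,-1),.01))
s=hsv[...,1].astype(float)
print("bar right/holder",fit(edge(s,range(138,165),258,268,1),.01))
print("holder back edge",fit(edge(s,range(145,206),284,292,-1),.045))
print("holder front ledge z45",fit(edge(s,range(203,206),258,268,1),.045))
m=mask(im.astype(np.uint8)[:,:,::-1],(0,170,120),(5,255,255)); print("red",[rect(c,k,.05) for k in blobs(m)[:1]])
E
```

```text
bar left ('n', np.int64(96), 'yaw', np.float64(-0.0348), 'bracket-frame x mm', [np.float64(-36.42), np.float64(-36.32), np.float64(-36.21)])
bar right lit ('n', np.int64(19), 'yaw', np.float64(-0.0185), 'bracket-frame x mm', [np.float64(-5.74), np.float64(-5.97), np.float64(-6.25)])
bar right/holder ('n', np.int64(18), 'yaw', np.float64(0.0136), 'bracket-frame x mm', [np.float64(-3.47), np.float64(-4.35), np.float64(-5.39)])
holder back edge ('n', np.int64(61), 'yaw', np.float64(-0.0054), 'bracket-frame x mm', [np.float64(26.42), np.float64(25.93), np.float64(25.34)])
holder front ledge z45 ('n', np.int64(3), 'yaw', np.float64(0.0051), 'bracket-frame x mm', [np.float64(-5.15), np.float64(-5.85), np.float64(-6.69)])
red [(array([0.5456673 , 0.16640465]), 28.27841567993164, 11.952720642089844, np.float64(1.5448093340359579))]
```

Edge fits disagree by about 1°, so I'll square the bar up with a gentle push of the closed fingers behind it, centred on the foot. The tool will be leaned back so its body clears the eye.

```bash
python3 - <<'E'
from h import *
t=np.radians(14); q=(R.from_euler('z',TH)*R.from_euler('y',-t)*R.from_euler('x',np.pi)).as_quat()
u=R.from_euler('z',TH).apply([1,0,0]); y=.004
for z in(.14,.005): print(manip.solve_ik(B(-.065,y,z),q))
move_gripper(0.0)
manip.move_pose(B(-.065,y,.14),q); manip.move_l(B(-.065,y,.03),rate=.15); manip.move_l(B(-.065,y,.005),rate=.05); say("down")
manip.move_l(B(-.053,y,.005),rate=.04); manip.wait(.2)
f0=np.mean([st()["contact_force"]@u for _ in range(3)]); print(f0); x=-.053
while x<-.040:
    x+=.001; manip.move_l(B(x,y,.005),rate=.02); manip.wait(.06)
    s=st(); f=s["contact_force"]@u-f0; print(round(x*1e3,1),round(f,2))
    if f<-4.5: break
say("pushed"); 
manip.move_l(B(x-.015,y,.005),rate=.08); manip.move_l(B(x-.015,y,.14),rate=.2)
move_gripper(.06)
manip.move_pose(B(0,0,.26),QB); manip.wait(.3)
c,im=shot("wrist","p4"); np.save("pics/p4.npy",c,allow_pickle=True); say("above")
cv2.imwrite("pics/p4b.png",cv2.resize(im[70:220,180:330,::-1],(600,600),interpolation=cv2.INTER_NEAREST))
E
```

```text
[ 0.22225117  0.2028612   2.01382342 -0.09497426  0.69022094  1.88917967]
[ 0.22225117  0.4157698   2.17157679 -0.19147781  0.32285124  1.99766249]
down t19.15 [0.5007 0.1053 0.0048] F [ 0.1  0.2 -0.4] gap 0.0003
0.22639668103186214
-52.0 -0.97
-51.0 -0.18
-50.0 -0.17
-49.0 -0.46
-48.0 -0.2
-47.0 -0.88
-46.0 -5.09
pushed t21.96 [0.5188 0.1045 0.0048] F [-4.9 -0.8  2.2] gap 0.0003
above t25.58 [0.5655 0.0993 0.2599] F [-0.5 -0.   0.5] gap 0.0599
```

View pics/p4b.png

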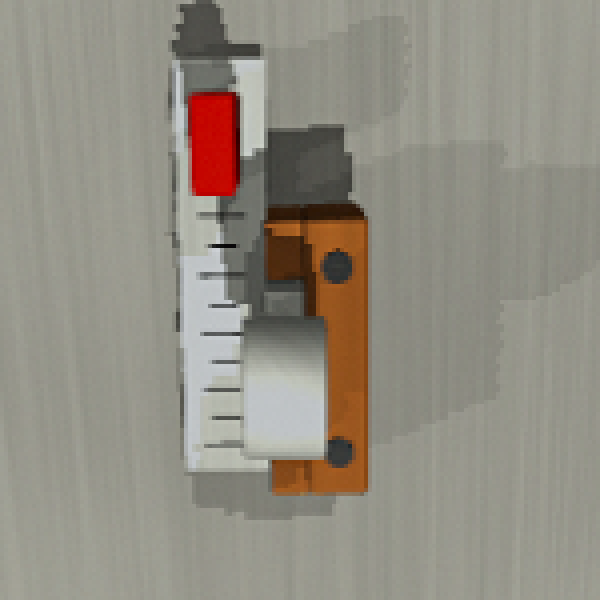

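The bar's right edge runs flush against the foot (265,290) and the holder front, parallel to it. Next: grip the eye at (285,388), lift, and go above the window for a close look.

```bash
python3 - <<'E'
from h import *
c=np.load("pics/p4.npy",allow_pickle=True).item()
o,d=rays(c,[[251.4,149],[251.4,184.75]]); d/=np.linalg.norm(d,axis=1)[:,None]
b=d.sum(0); e=o+b*((.075-o[2])/b[2]); print("eye",e)
p=[e[0],e[1]]
manip.move_l(p+[.0563],rate=.16); move_gripper(0.0); say("grip")
manip.move_l(p+[.075],rate=.08); say("lift"); manip.move_l(p+[.24],rate=.2)
np.save("pics/eye.npy",p)
manip.move_pose([.5532,-.2024,.24],quat(1.3475)); manip.wait(.3); say("over window")
c,im=shot("wrist","p5"); np.save("pics/p5.npy",c,allow_pickle=True)
a=cv2.resize(im[:,:,::-1],(800,600)); cv2.imwrite("pics/p5b.png",a)
shot("top","p5t"); shot("scene","p5s")
E
```

```text
eye [0.56616564 0.09793573 0.075     ]
grip t27.43 [0.5651 0.0979 0.057 ] F [-3.  -0.2  4.9] gap 0.0234
lift t27.81 [0.5653 0.0979 0.075 ] F [-3.3  1.1 -1.1] gap 0.0236
over window t30.23 [ 0.5535 -0.2015  0.2401] F [-0.2 -0.6 -2.6] gap 0.0234
```

View pics/p5b.png

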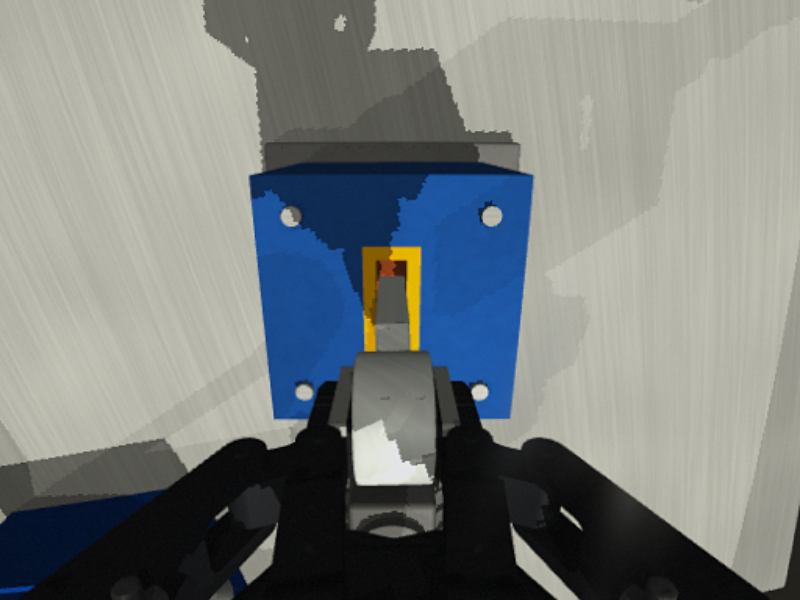

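The foot hangs clean: its lower +y edge is at about (392,276), and the slot's inner end is at (391,261). Now compute how the foot sits relative to the slot.

```bash
python3 - <<'E'
from h import *
c=np.load("pics/p5.npy",allow_pickle=True).item(); im=cv2.imread("pics/p5.png")[:,:,::-1]
# yellow rim outer/inner edges
m=mask(im,(15,120,90),(32,255,255)); cs=[k for k in blobs(m,20)]; P=np.vstack(cs).reshape(-1,2); print("rim bbox",P.min(0),P.max(0))
W=np.array([.5532,-.2024]); a=1.3475-np.pi/2
def loc(px,z,o): return (R.from_euler('z',-a).apply(np.c_[plane(c,px,z)-o,np.zeros(len(px))])[:,:2]*1e3).round(2)
S=np.array([.5535,-.2015])
g=im.astype(int)
print("col 251 rows 154-184"); [print(r,g[r,251],end=' ') for r in range(155,182)]
for r in (185,195,203): print("\nrow",r,[(x,tuple(g[r,x])) for x in range(229,272)])
np.save("pics/x.npy",0)
print(loc([[251,P[:,1].min()-.5]],.156,W),"rim +y outer edge in W frame (nominal 33)")
print(loc([[231.5,200],[269,200]],.156,W))
for z in(.180,.183,.186): print(z,"foot edge rel TCP", loc([[243,176.6],[260,176.6]],z,S))
d=[k for k in blobs(mask(im,(105,120,40),(125,255,255)),3000)[:1]]
print([rect(c,k,.156) for k in d])
E
```

```text
rim bbox [232 158] [268 224]
col 251 rows 154-184
155 [ 26  81 157] 156 [ 22  80 161] 157 [ 67  91 161] 158 [216 163   0] 159 [236 187   0] 160 [211 162   0] 161 [210 161   0] 162 [214 165   0] 163 [233 185   0] 164 [230 181   0] 165 [232 181   0] 166 [210 148   0] 167 [143  57  34] 168 [148  64  33] 169 [149  66  32] 170 [149  67  33] 171 [143  62  30] 172 [86 37 18] 173 [95 41 21] 174 [147  63  29] 175 [149  65  31] 176 [157  82  51] 177 [76 83 81] 178 [78 82 77] 179 [80 82 77] 180 [82 82 79] 181 [80 82 77] 
row 185 [(229, (np.int64(11), np.int64(40), np.int64(78))), (230, (np.int64(11), np.int64(39), np.int64(79))), (231, (np.int64(9), np.int64(38), np.int64(83))), (232, (np.int64(84), np.int64(69), np.int64(44))), (233, (np.int64(128), np.int64(91), np.int64(0))), (234, (np.int64(138), np.int64(96), np.int64(0))), (235, (np.int64(133), np.int64(92), np.int64(0))), (236, (np.int64(134), np.int64(93), np.int64(0))), (237, (np.int64(134), np.int64(94), np.int64(0))), (238, (np.int64(134), np.int64(93), np.int64(0))), (239, (np.int64(132), np.int64(94), np.int64(0))), (240, (np.int64
[... 5733 characters left out ...]
.int64(186), np.int64(0))), (266, (np.int64(230), np.int64(187), np.int64(0))), (267, (np.int64(237), np.int64(190), np.int64(0))), (268, (np.int64(154), np.int64(142), np.int64(102))), (269, (np.int64(41), np.int64(93), np.int64(161))), (270, (np.int64(27), np.int64(86), np.int64(168))), (271, (np.int64(29), np.int64(88), np.int64(168)))]
[[ 0.7  34.17]] rim +y outer edge in W frame (nominal 33)
[[-15.63  -2.22]
 [ 15.83  -2.16]]
0.18 foot edge rel TCP [[-5.15 24.5 ]
 [ 7.24 24.52]]
0.183 foot edge rel TCP [[-5.05 25.39]
 [ 7.15 25.41]]
0.186 foot edge rel TCP [[-4.96 26.29]
 [ 7.06 26.31]]
[(array([ 0.55412573, -0.19897708]), 144.10546875, 139.3646697998047, np.float64(1.349434776461674))]
```

```bash
python3 - <<'E'
from h import *
p=[.5527,-.2028]
def fz(n=4):
    v=[]
    for _ in range(n): v.append(st()["contact_force"]); manip.wait(.02)
    return np.mean(v,0)
manip.move_l(p+[.222],rate=.06); manip.wait(.25); f0=fz(); print("base",f0.round(2)); say()
z=.222; ok=True
while z>.192:
    z-=.003; manip.move_l(p+[z],rate=.05); d=fz(2)-f0; print(round(z*1e3,1),d.round(1))
    if np.linalg.norm(d)>6: ok=False; break
if ok:
    while z>.176:
        z-=.001; manip.move_l(p+[z],rate=.02); d=fz(3)-f0; print(round(z*1e3,1),d.round(1),st()["tcp_pos"].round(4)[2])
        if d[2]>6.0: break
manip.wait(.2); say("end"); print((fz(8)-f0).round(2))
shot("wrist","p6"); c,im=shot("scene","p6s"); cv2.imwrite("pics/p6b.png",cv2.resize(im[70:220,70:270,::-1],(800,600),interpolation=cv2.INTER_CUBIC))
E
```

```text
base [ 0.09 -0.15 -2.09]
t31.15 [ 0.5528 -0.2029  0.2223] F [-0.  -0.2 -2.2] gap 0.0234
219.0 [ 0.3  0.8 -0.4]
216.0 [ 0.3  0.2 -0.4]
213.0 [ 0.3 -0.1 -0.1]
210.0 [-0.4  0.6 -0.2]
207.0 [-0.1 -0.1 -0.6]
204.0 [ 0.3 -0.  -0.3]
201.0 [-0.5 -0.2  0.3]
198.0 [-0.6  0.  -0. ]
195.0 [-0.3  0.3 -0.3]
192.0 [-0.1  0.9 -0. ]
191.0 [-0.8 -0.1 -0.2] 0.191
190.0 [-0.4  0.1 -0.5] 0.19
189.0 [ 0.5 -0.1  0.3] 0.1889
188.0 [-0.6 -0.1  0.3] 0.188
187.0 [-0.1  0.   0. ] 0.187
186.0 [-0.4  0.3  2.8] 0.1863
185.0 [-0.9  0.7  3.1] 0.1852
184.0 [-0.9  0.5  4.3] 0.1842
183.0 [-0.7  1.4  5.3] 0.1832
182.0 [-1.6  0.7  7. ] 0.1821
end t37.18 [ 0.5528 -0.2028  0.1821] F [-1.1  2.   5.2] gap 0.0233
[-0.87  0.89  6.58]
```

View pics/p6b.png

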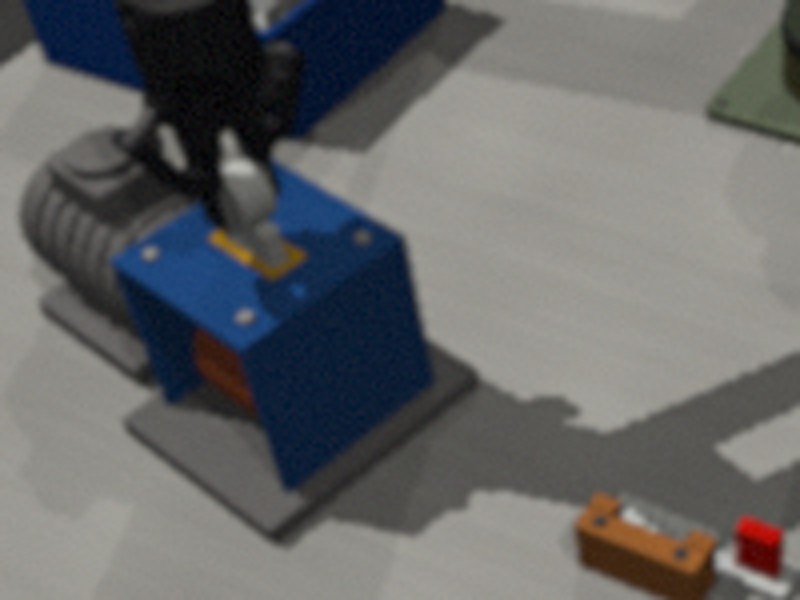

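The foot is down through the window at about (265,245). The straightedge still lies along the empty holder at (755,560). The push is 6.6 N after about 4.7 mm of travel, so I'm handing in.

```bash
python3 - <<'E'
from h import *
manip.close_job(); say("closed")
E
```

```text
the job is handed in; nothing more can be done
the job is handed in; nothing more can be done
```

The job is handed in with the bracket held on the sprung wheel, pushed down about half its travel. The robot clock stood at about 37 s, against the 53 s limit.

- **Straightedge:** I laid it against the bracket's front face, released it, then squared it with a push of about 5 N behind the bar, centred on the foot. In the last close view it lies flush along the foot and the holder front. It was still lying there in the final scene view.
- **Bracket:** I took it by the eye and lowered the foot through the window, with no rim contact (under 1 N). It touched the wheel at a tool height of about 0.187 m. I stopped at 0.1821 m, about 4.7 mm of travel. The settled push is 6.6 N above the reading before contact, which agrees with about half travel, well short of the stop.

**Disagreements in the checks:**
- My edge fits of the bar's and holder's yaw differed by about 1° before the squaring push. Afterwards I checked flushness by eye only.
- The top and wrist cameras differed by 2 to 3 mm in y for the window and the holder. I used the wrist camera throughout.

I did not go near the bottle, wrench, tape roll or turquoise look-alikes.

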